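# Sort two air-sampling syringes and draw the empty one

### The job

Two air-sampling syringes lie on the worktop, one with its plunger drawn out (it holds a sample) and one with it pushed in. Lay the drawn-out one wholly inside the green tray without letting its plunger be pushed in; lay the pushed-in one down in the blue cradle, with its finger flange in the slot and its nozzle away from the slot, and let go of it, then take it by the orange knob and draw its plunger out to the stop. Leave both resting there, the loose bottle, dish and booklet beside them untouched.

Things in the scene. Friction and masses are not known exactly. Their poses are not given: they have to be found in the camera images.
- syringe_1: one of two alike clear plastic syringes, lying on its side. Barrel 32 mm thick, 90 mm long; 130 to 200 g. Origin under the barrel's middle, on its underside; x along the axis to the nozzle, z up; the axis is 16 mm above the origin. White nozzle, x = 45 to 55 mm. White finger flange, x = -49 to -45 mm, 56 mm wide along y (level wings stop it rolling), 32 mm high; behind it plunger rod (11 mm) and orange knob
- syringe_2: one of two alike clear plastic syringes, lying on its side. Barrel 32 mm thick, 90 mm long; 130 to 200 g. Origin under the barrel's middle, on its underside; x along the axis to the nozzle, z up; the axis is 16 mm above the origin. White nozzle, x = 45 to 55 mm. White finger flange, x = -49 to -45 mm, 56 mm wide along y (level wings stop it rolling), 32 mm high; behind it plunger rod (11 mm) and orange knob
- syringe_1_nozzle (a point): tip of the nozzle of syringe_1, on the axis (x = +55 mm)
- syringe_2_nozzle (a point): tip of the nozzle of syringe_2, on the axis (x = +55 mm)
- syringe_1_flange (a point): middle of the finger flange of syringe_1, on the axis (x = -47 mm)
- syringe_2_flange (a point): middle of the finger flange of syringe_2, on the axis (x = -47 mm)
- plunger_1 (a joint): plunger of syringe_1: 0 pushed home (20 mm of rod bare between flange and knob), 0.05 m drawn out to the stop (70 mm bare). Slides along the barrel axis towards the syringe's -x, with about 4 N of friction, and stays where it is left. One of the two syringes starts pushed in (0 to 4 mm), the other drawn out (42 to 50 mm)
- plunger_2 (a joint): plunger of syringe_2: 0 pushed home (20 mm of rod bare between flange and knob), 0.05 m drawn out to the stop (70 mm bare). Slides along the barrel axis towards the syringe's -x, with about 4 N of friction, and stays where it is left. One of the two syringes starts pushed in (0 to 4 mm), the other drawn out (42 to 50 mm)
- knob_1 (a point): middle of the orange knob of syringe_1, on the barrel axis: spool-shaped, 26 mm long along the axis, 28 mm across its two end rims, 24 mm across the waist. It lies at x = -82 mm minus the plunger's joint value in the syringe's frame
- knob_2 (a point): middle of the orange knob of syringe_2, on the barrel axis: spool-shaped, 26 mm long along the axis, 28 mm across its two end rims, 24 mm across the waist. It lies at x = -82 mm minus the plunger's joint value in the syringe's frame
- cradle: fixed blue cradle on an aluminium foot plate 130 x 80 x 10 mm. Origin on the worktop; x is where the nozzle of a laid syringe points, z up. Two U saddles (x = 28 to 42 and -42 to -28 mm; 37 mm wide inside, white sloped lead-ins, floor 32 mm, tops 61 mm above the worktop, 72 mm across) hold the barrel; between them 56 mm of it stays bare for the fingers
- cradle_seat (a point): where the origin of a properly laid syringe comes to lie: on the saddle floor, 32 mm above the worktop, in the middle of the cradle; same axes as the cradle
- cradle_slot (a point): where the middle of a laid syringe's finger flange comes to lie: centre of the slot across the cradle, 10 mm wide along x, at x = -47 mm, 48 mm above the worktop. The wall behind it is 8 mm thick with a gap 20 mm wide for the plunger rod, and takes the pull on the flange
- tray: fixed green open tray, 250 x 150 mm outside (x, y), walls 4 mm thick and 15 mm high above the worktop; origin on the worktop under its centre, x along its long side
- tray_floor (a point): centre of the tray's inner floor, 4 mm above the worktop; same axes as the tray
- lens_tissue: yellow booklet, 68 x 100 x 8 mm, lying loose; origin under its centre
- petri_dish: shallow clear dish, 64 mm across, 14 mm high, loose; origin under its centre
- drop_bottle: brown dropper bottle with a red bulb, 42 mm across, 116 mm high, standing loose; origin under its centre
Not all that is in view belongs to the job. Leave any turquoise look-alike of the syringe_1 alone.

How it is judged:
On the way, in this order (a step that is already met when the one before it is completed fails the run):
1. the pushed-in syringe lies in the cradle with its flange in the slot, its plunger still in (under 12 mm), and the fingers have let go of it (x of syringe_1_flange in the frame of cradle_slot between -0.006 and 0.006 m and y of syringe_1_flange in the frame of cradle_slot between -0.006 and 0.006 m and z of syringe_1_flange in the frame of cradle_slot between -0.005 and 0.005 m and angle between the x axis of syringe_1 and the x axis of cradle, either way round below 0.09 rad and x of syringe_1_nozzle in the frame of cradle_slot above 0.08 m and contact force between the fingers and syringe_1 below 0.1 N and value of joint plunger_1 below 0.012 m), for 0.2 s.
2. lying there, its plunger is drawn out to the stop (within 6 mm) (x of syringe_1_flange in the frame of cradle_slot between -0.006 and 0.006 m and y of syringe_1_flange in the frame of cradle_slot between -0.006 and 0.006 m and z of syringe_1_flange in the frame of cradle_slot between -0.005 and 0.005 m and angle between the x axis of syringe_1 and the x axis of cradle, either way round below 0.09 rad and x of syringe_1_nozzle in the frame of cradle_slot above 0.08 m and value of joint plunger_1 above 0.044 m), for 0.2 s.
At the end, for the whole second after the job is handed in: Pushed-in syringe in the cradle, flange in the slot (flange within 6 mm level, 5 mm in height, axis within 0.09 rad, nozzle away from slot), plunger now out at least 44 of 50 mm. Drawn-out syringe flat on the tray floor, all inside the walls, plunger still out at least 34 mm. Both at rest (all of step 2 and x of syringe_2_nozzle in the frame of tray_floor between -0.125 and 0.125 m and y of syringe_2_nozzle in the frame of tray_floor between -0.073 and 0.073 m and z of syringe_2_nozzle in the frame of tray_floor between 0.006 and 0.023 m and x of knob_2 in the frame of tray_floor between -0.125 and 0.125 m and y of knob_2 in the frame of tray_floor between -0.073 and 0.073 m and z of knob_2 in the frame of tray_floor between 0.006 and 0.023 m and linear speed of each of syringe_1, syringe_2 below 0.02 m/s and value of joint plunger_2 above 0.034 m); the robot touches nothing.
It fails at once if the plunger of the drawn-out syringe is pushed in (below 34 mm) (value of joint plunger_2 below 0.034 m).
It fails at once if the loose bottle, dish or booklet is moved more than 25 mm (distance of any of lens_tissue, petri_dish, drop_bottle from where it was at the start of the episode above 0.025 m).
It fails at once if the bottle is knocked over (angle between drop_bottle's own z axis and vertical above 0.5 rad).
It also fails if it takes over 61 s, if anything falls off the work surface, if the arm or the gripper's body presses on something with over 40 N, if the wrist force passes 120 N, or if a joint passes its speed limit or range.

### The arm

A 7-joint arm with a two-finger parallel gripper is mounted at the origin on a cart in front of the work surface, level with it; the furniture and walls round the work are solid. World frame = base frame: x ahead of the robot, y to its left, z up, the work surface at z = 0. Lengths are in m, angles in rad, forces in N, time in s.
With the tool pointing down it reaches from about 0.425 to 0.925 m from the base axis. Payload 6.8 kg.
Tool frame: the origin (TCP) lies on the mounting face of the last link; the fingertips stand 173 mm ahead of it and the grasp point (between the pads) lies 155 mm ahead of it; z points along the fingers, y is the line along which they close (so a half turn about z gives the same grasp; the last joint's range is limited). The gripper opens to 85 mm and grips with 20 to 120 N. Pads are 22 mm wide; open, the fingers measure 114 mm over their backs; the gripper's body (76 mm by 85 mm) begins 54 mm behind the grasp point. The pads swing forward as they close: fully open they stand 13 mm farther back than shut.
Start: joints at [1.226, 0.477, 0.022, 1.555, -0.011, 1.109, -0.083], TCP at [0.158, -0.656, 0.405] pointing down, gripper open.
Joint ranges: [-2.96, 2.96], [-0.34, 2.1], [-1.41, 1.46], [0.24, 2.44], [-1.37, 4.51], [0.17, 1.92], [-2.96, 2.96]. Speed limits (rad/s): [2.39, 2.39, 3.14, 3.14, 3.14, 3.14, 3.14].

### API

Orientations are given as a rotation vector (axis times angle).
In Python, from bench import r gives the robot as it stands.
- The arm moves only by the tool carry_out, never from a script. Its argument "moves" is a list of rows, each a list of 5 numbers: the shift along the tool's x, y, z in m, then the turn about the tool's z in rad, then the finger opening in m, from 0 to 0.0854. In form: [[dx, dy, dz, roll, claw], ...]. A call has exactly 8 rows; each row is the pose to reach, as a shift and turn from the pose commanded when the call began, along the tool's axes at that moment; what a row does not reach only later rows make up. A row lasts 1/10 s, in which the tool goes at most 50 mm and 8.59 degrees, less where a joint would pass 70% of its speed; a pose out of reach is approached as far as the arm can. A call with a gripper value outside its range is refused whole. The fingers move at their own pace and stop on an object; "force" is the grip in N (left out, the last holds). Time passes only in rows, so rows that repeat a pose let the fingers close, or fill a call up. It gives the time, the measured TCP pose, the force, the opening and the grip force at its end, in the units of the state.
- r.get_obs(): the state, without advancing time (a new reading comes with each control period).
- r.grab_frame(name): name is "scene" or "top" or "wrist"; returns the picture (384x512x3 uint8, red, green, blue); there is no depth.
- r.calibration(name): a dict with "fx", "fy", "cx", "cy" (pixels), "rvec" (rotation vector, rad) and "tvec" (3), from world to camera coordinates, as OpenCV has them. Camera axes: x right, y down, z forward; pixel columns grow to the right and rows downward; lengths in m; the calibration is good to about 2 mm. The wrist camera is an equidistant fisheye: a pixel r from the principal point sees the ray r / f radians off the axis. A picture is of the moment at which its call begins: read the wrist's pose just before it. calibration takes no time and is no camera call; for the wrist camera it gives the pose at the moment of the call.
- r.hand_in(): hands the job in; it is judged then, once.
The state is a dict: "clock": time; "joints": joint angles; "qvel": joint speeds; "tau": joint torques, N m; "tcp_pos": TCP position; "orientation": TCP orientation; "contact_force": force on the tool from outside, world axes, zero at the start; "moment": the same for the moment, N m; "grip_width": finger opening in m; "gripper_force": force on a finger pad.
Only numpy, scipy, OpenCV 4.12 (cv2) and the standard library are available. Lean on these libraries where they do the work, as an engineer would, in place of code of your own. Each camera call takes 0.05 s, during which the arm holds its last target. There are 200 camera calls.

## Working session

There is one attempt and no reset: what is moved stays moved. The work goes in short steps, Python scripts to look and compute and a tool call to move; the robot and the scene stay as the last step left them, time stands still between calls to the robot, and variables do not carry over. Pictures are saved under pics/ and viewed, at most 13 in all, crops included, and the job is handed in when it is done.

Besides the shell and the picture viewer there is one more tool, called after "Emit:" as a command line: name --pt "numbers of a row" for each row, then --argument value for the rest. carry_out: Moves the arm, as the interface text tells. Its arguments: {"type":"object","properties":{"moves":{"type":"array","items":{"type":"array","items":{"type":"number"}}},"force":{"type":"number"}},"required":["moves"]}

```bash
mkdir -p pics; ls; python3 - <<'E'
from bench import r
import cv2,numpy as np
o=r.get_obs(); print({k:np.round(v,3) for k,v in o.items()})
for n in ("scene","top"):
    f=r.grab_frame(n); np.save(f"pics/{n}0.npy",f); cv2.imwrite(f"pics/{n}0.png",cv2.resize(f[:,:,::-1],(800,600),interpolation=cv2.INTER_CUBIC)); print(n,r.calibration(n))
E
```

```text
pics
{'clock': np.float64(0.0), 'joints': array([ 1.226,  0.478,  0.022,  1.556, -0.011,  1.109, -0.083]), 'qvel': array([ 0.001,  0.001,  0.002,  0.   , -0.002,  0.001,  0.   ]), 'tau': array([ 0.0000e+00, -5.9645e+01,  1.6080e+00, -2.8119e+01,  1.2000e-02,
        9.0000e-03,  0.0000e+00]), 'tcp_pos': array([ 0.158, -0.656,  0.404]), 'orientation': array([-3.118e+00, -3.710e-01,  1.000e-03]), 'contact_force': array([-0.206,  0.749, -0.396]), 'moment': array([0.01 , 0.046, 0.021]), 'gripper_force': np.float64(0.0), 'grip_width': np.float64(0.085)}
scene {'fx': 405.8191099179549, 'fy': 405.8191099179549, 'cx': 249.14115315962562, 'cy': 199.5182447420249, 'rvec': array([ 0.78287995, -2.34937344,  1.39606431]), 'tvec': array([0.47992491, 0.24277035, 1.0162912 ])}
top {'fx': 443.51338650640065, 'fy': 443.51338650640065, 'cx': 261.1018706016925, 'cy': 192.36659728132452, 'rvec': array([ 2.13591488, -2.16094044,  0.13995732]), 'tvec': array([-0.00653513,  0.61120798,  1.12538405])}
```

View pics/top0.png

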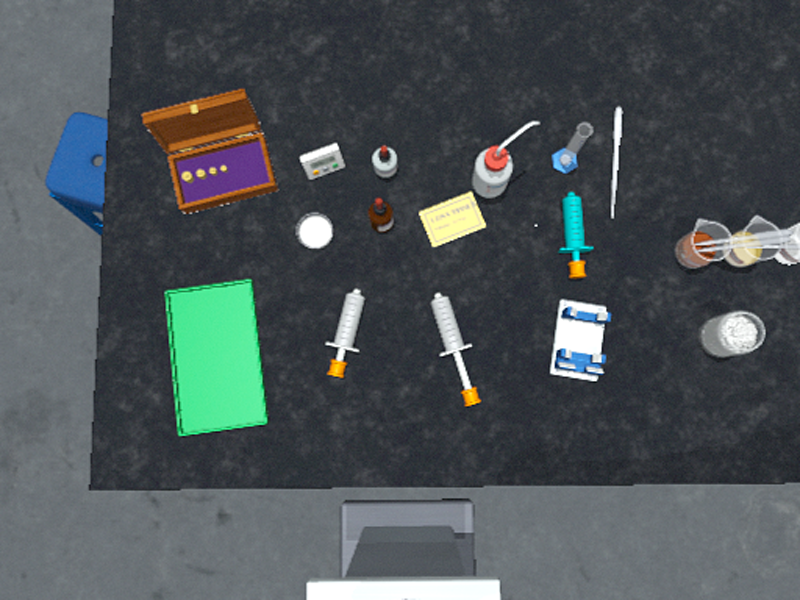

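View pics/scene0.png

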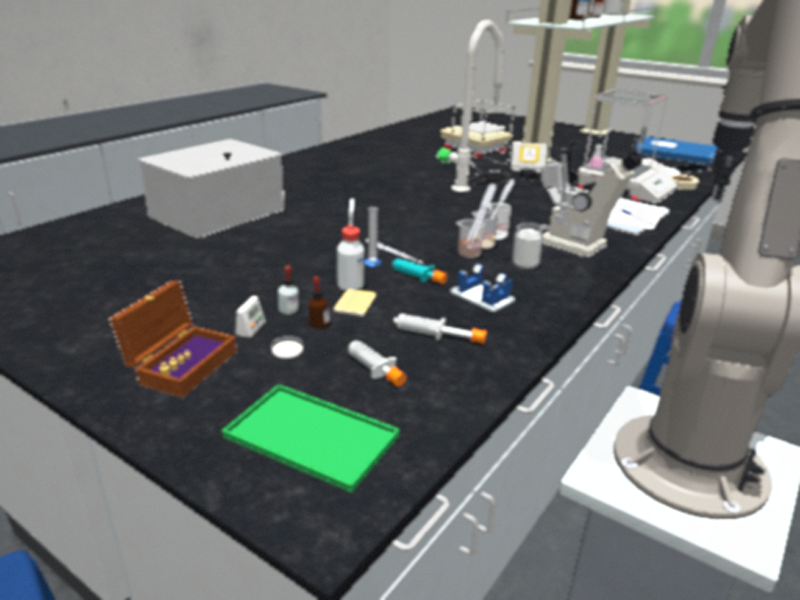

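The drawn-out syringe is at about (455,350) in the top view and the pushed-in one at (343,335). The cradle is at (580,340) with its slot side low, near (580,358), and the tray is at (216,357). Possible mix-ups are the white syringe at (343,335) (short rod, pushed in), the white one at (455,350) (long rod, drawn out), and the turquoise decoy at (573,235), which I leave alone. Next is one close crop to check this and measure.

```bash
cat > h.py <<'E'
import numpy as np,cv2
from bench import r
from scipy.spatial.transform import Rotation as R
def world(name,u,v,z,c=None):
    c=c or r.calibration(name)
    p=np.array([(u-c['cx'])/c['fx'],(v-c['cy'])/c['fy']])
    if name=='wrist':
        t=np.hypot(*p); d=np.r_[p/t*np.sin(t),np.cos(t)] if t>0 else np.array([0,0,1.])
    else: d=np.r_[p,1]
    M=R.from_rotvec(c['rvec']).as_matrix(); o=-M.T@c['tvec']; d=M.T@d
    return o+d*(z-o[2])/d[2]
def pix(name,P,c=None):
    c=c or r.calibration(name)
    q=R.from_rotvec(c['rvec']).apply(P)+c['tvec']
    if name=='wrist':
        t=np.arctan2(np.hypot(q[0],q[1]),q[2]); n=q[:2]/np.hypot(q[0],q[1])*t
    else: n=q[:2]/q[2]
    return n*[c['fx'],c['fy']]+[c['cx'],c['cy']]
E
python3 - <<'E'
import cv2,numpy as np
f=np.load('pics/top0.npy')[180:265,200:395,::-1]
cv2.imwrite('pics/crop0.png',cv2.resize(f,None,fx=4,fy=4,interpolation=cv2.INTER_CUBIC))
E
```

```text
(no output)
```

View pics/crop0.png

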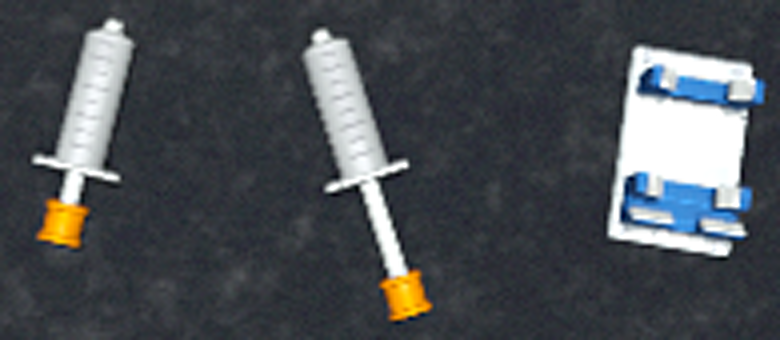

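```bash
python3 - <<'E'
from h import *
W=lambda u,v,z:world('top',u/4+199.625,v/4+179.625,z)
for n,pts in (('A pushed',[(113,20),(76,169),(63,224)]),('B drawn',[(320,31),(366,177),(405,296)])):
    a,b,k=[W(*p,.016) for p in pts]
    print(n,*[np.round(x[:2],4) for x in(a,b,k)],'noz-fl',np.linalg.norm(a-b),'fl-knob',np.linalg.norm(b-k),'yaw',np.arctan2(*(a-k)[1::-1]))
C=[W(*p,.010) for p in[(636,46),(753,64),(728,255),(609,238)]]
print('cradle',np.mean(C,0),[np.linalg.norm(C[i]-C[i-1]) for i in range(4)],'yaw',np.arctan2(*(C[0]+C[1]-C[2]-C[3])[1::-1]))
T=[world('top',(u+.5)/1.5625-.5,(v+.5)/1.5625-.5,.015) for u,v in[(165,291),(251,280),(268,423),(179,436)]]
print('tray',np.mean(T,0),[np.linalg.norm(T[i]-T[i-1]) for i in range(4)],'yaw',np.arctan2(*(T[0]+T[1]-T[2]-T[3])[1::-1]))
for n,u,v in(('bottle',380,225),('dish',314,232),('book',452,219)): print(n,world('top',u/1.5625,v/1.5625,0))
o=r.get_obs();print(R.from_rotvec(o['orientation']).as_matrix().round(3))
E
```

```text
A pushed [0.6367 0.0758] [0.5365 0.1006] [0.5001 0.1092] noz-fl 0.10321586140970423 fl-knob 0.03741830471308679 yaw -0.23946073142701355
B drawn [ 0.6275 -0.0636] [ 0.529  -0.0925] [ 0.4502 -0.1166] noz-fl 0.10274278078542017 fl-knob 0.08233737084672203 yaw 0.2907580190920201
cradle [ 0.54492285 -0.30439933  0.01      ] [np.float64(0.13076447927520143), np.float64(0.07931772326985428), np.float64(0.12966902517156756), np.float64(0.07941470352998393)] yaw -0.17815717212706517
tray [0.52287003 0.316243   0.015     ] [np.float64(0.24908954848876455), np.float64(0.1496225004011058), np.float64(0.2467822308037021), np.float64(0.15079677711308775)] yaw 0.13350775982806543
bottle [ 7.52451329e-01  3.45767043e-02 -2.22044605e-16]
dish [0.74125607 0.15148259 0.        ]
book [ 0.76170904 -0.09310384  0.        ]
[[ 0.972  0.235 -0.   ]
 [ 0.235 -0.972  0.002]
 [-0.    -0.002 -1.   ]]
```

```bash
cat >> h.py <<'E'
def plan(x,y,z,yaw):
    "world grasp-point target -> tool shift and roll"
    o=r.get_obs(); M=R.from_rotvec(o['orientation']).as_matrix()
    P=np.array([x,y,z+.155]); d=M.T@(P-o['tcp_pos'])
    yw=np.arctan2(M[1,0],M[0,0]); e=(yaw-yw+np.pi/2)%np.pi-np.pi/2
    print('clock',o['clock'].round(2),'gp',(o['tcp_pos']+M[:,2]*.155).round(4),'yaw',yw.round(4),'tilt',M[:2,2].round(4),'w',o['grip_width'].round(4),'F',o['contact_force'].round(1),'q',o['joints'].round(2))
    print('shift',d.round(4),'roll',round(-e,4))
E
python3 -c "
from h import *
plan(.557,-.084,.22,.29)"
```

```text
Traceback (most recent call last):
  File "h.py", line 24, in plan
    print('clock',o['clock'].round(2),'gp',(o['tcp_pos']+M[:,2]*.155).round(4),'yaw',yw.round(4),'tilt',M[:2,2].round(4),'w',o['grip_width'].round(4),'F',o['contact_force'].round(1),'q',o['joints'].round(2))
                  ^^^^^^^^^^^^^^^^
AttributeError: 'float' object has no attribute 'round'
```

```bash
sed -i "s/o\['clock'\].round(2)/round(o['clock'],2)/; s/yw.round(4)/round(yw,4)/; s/o\['grip_width'\].round(4)/round(o['grip_width'],4)/" h.py
python3 -c "
from h import *
plan(.557,-.084,.22,.29)"
```

```text
clock 0.1 gp [ 0.1582 -0.6557  0.2488] yaw 0.2368 tilt [-0.0005  0.0015] w 0.0855 F [-0.5  0.2 -0.2] q [ 1.23  0.48  0.02  1.56 -0.01  1.11 -0.08]
shift [ 0.5217 -0.4624  0.0295] roll -0.0532
```

Emit:
carry_out --pt "0.52 -0.462 0.03 -0.053 0.085" --pt "0.52 -0.462 0.03 -0.053 0.085" --pt "0.52 -0.462 0.03 -0.053 0.085" --pt "0.52 -0.462 0.03 -0.053 0.085" --pt "0.52 -0.462 0.03 -0.053 0.085" --pt "0.52 -0.462 0.03 -0.053 0.085" --pt "0.52 -0.462 0.03 -0.053 0.085" --pt "0.52 -0.462 0.03 -0.053 0.085"

```text
clock: 0.9
tcp_pos: [0.3871, -0.3262, 0.3873]
orientation: [3.109, 0.453, -0.0]
contact_force: [1.5, -0.2, -0.3]
grip_width: 0.0852
gripper_force: 0.0
```

```bash
python3 -c "
from h import *
plan(.557,-.084,.22,.29)"
```

```text
clock 0.9 gp [ 0.3871 -0.3262  0.2323] yaw 0.2896 tilt [-0.0002 -0.0001] w 0.0852 F [ 1.5 -0.2 -0.3] q [ 0.72  0.23 -0.17  1.96  0.05  0.96 -0.75]
shift [ 0.232  -0.1836  0.0123] roll -0.0004
```

Emit:
carry_out --pt "0.23 -0.183 0.01 0 0.085" --pt "0.23 -0.183 0.01 0 0.085" --pt "0.23 -0.183 0.01 0 0.085" --pt "0.23 -0.183 0.01 0 0.085" --pt "0.23 -0.183 0.01 0 0.085" --pt "0.23 -0.183 0.01 0 0.085" --pt "0.23 -0.183 0.01 0 0.085" --pt "0.23 -0.183 0.01 0 0.085"

```text
clock: 1.7
tcp_pos: [0.5548, -0.0859, 0.3769]
orientation: [-3.108, -0.458, 0.002]
contact_force: [-0.5, -0.7, -0.3]
grip_width: 0.0846
gripper_force: 0.0
```

```bash
python3 - <<'E'
from h import *
plan(.557,-.084,.022,.29)
c=r.calibration('wrist'); f=r.grab_frame('wrist'); np.save('pics/w1.npy',f)
import pickle; pickle.dump(c,open('pics/w1.pkl','wb'))
cv2.imwrite('pics/w1.png',cv2.resize(f[:,:,::-1],(800,600),interpolation=cv2.INTER_CUBIC))
print(c['fx'],c['cx'],c['cy'])
for P in([.6275,-.0636,.016],[.529,-.0925,.016],[.4502,-.1166,.016],[.6367,.0758,.016],[.5365,.1006,.016]): print((pix('wrist',P,c)*1.5625).round())
E
```

```text
clock 1.7 gp [ 0.5546 -0.0858  0.2219] yaw 0.2925 tilt [-0.0012  0.0003] w 0.0846 F [-0.5 -0.7 -0.3] q [ 0.3   0.34 -0.31  1.84  0.12  0.98 -1.35]
shift [ 0.0029 -0.001   0.1999] roll 0.0025
297.3186396354542 256.0068355888349 194.27079393826196
[400. 168.]
[399. 309.]
[399. 408.]
[221. 109.]
[164. 231.]
```

View pics/w1.png

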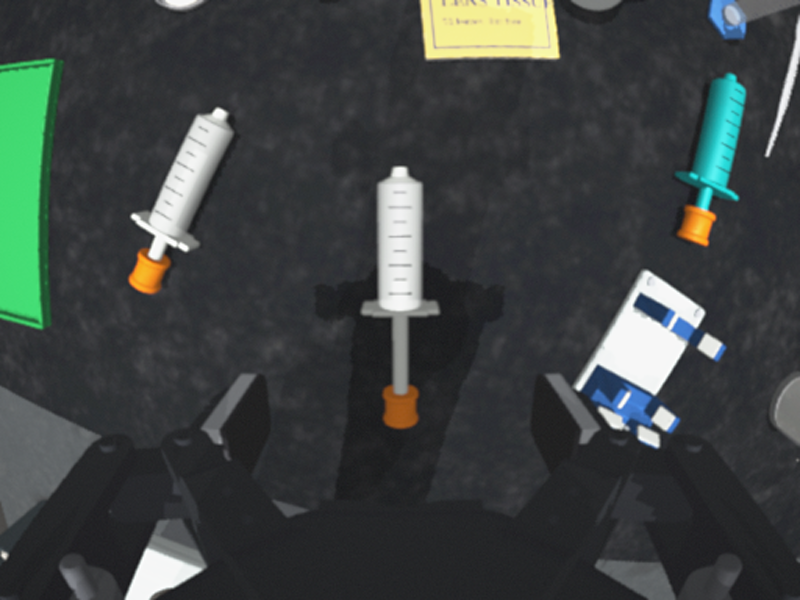

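The wrist view shows B's nozzle at (400,168), flange at (400,309) and knob at (401,407), and A's nozzle at (221,110) and flange at (165,231). All are within 1–2 px of the prediction, so I descend on B.

Emit:
carry_out --pt "0.003 -0.001 0.05 0 0.085" --pt "0.003 -0.001 0.1 0 0.085" --pt "0.003 -0.001 0.15 0 0.085" --pt "0.003 -0.001 0.185 0 0.085" --pt "0.003 -0.001 0.199 0 0.085" --pt "0.003 -0.001 0.2 0 0.085" --pt "0.003 -0.001 0.2 0 0.02" --pt "0.003 -0.001 0.2 0 0.02" --force 50

```text
clock: 2.55
tcp_pos: [0.5582, -0.0856, 0.1796]
orientation: [3.108, 0.452, 0.006]
contact_force: [0.0, -0.2, 0.3]
grip_width: 0.0585
gripper_force: 0.0
```

Emit:
carry_out --pt "0 0 0 0 0.02" --pt "0 0 0 0 0.02" --pt "0 0 0 0 0.02" --pt "0 0 0 0 0.02" --pt "0 0 -0.01 0 0.02" --pt "0 0 -0.03 0 0.02" --pt "0 0 -0.06 0 0.02" --pt "0 0 -0.08 0 0.02" --force 50

```text
clock: 3.35
tcp_pos: [0.5574, -0.0851, 0.2597]
orientation: [3.108, 0.454, 0.002]
contact_force: [0.4, -0.1, -1.8]
grip_width: 0.0302
gripper_force: 49.8
```

```bash
python3 -c "
from h import *
plan(.548,.32,.105,.1335)"
```

```text
clock 3.35 gp [ 0.5576 -0.0851  0.1047] yaw 0.2899 tilt [ 0.0016 -0.0001] w 0.0302 F [ 0.4 -0.1 -1.8] q [ 0.27  0.49 -0.29  1.93  0.2   0.75 -1.42]
shift [ 1.068e-01 -3.909e-01 -3.000e-04] roll 0.1564
```

Emit:
carry_out --pt "0.004 -0.014 0 0.01 0.02" --pt "0.011 -0.04 0 0.03 0.02" --pt "0.021 -0.075 0 0.05 0.02" --pt "0.031 -0.115 0 0.07 0.02" --pt "0.042 -0.155 0 0.09 0.02" --pt "0.053 -0.195 0 0.11 0.02" --pt "0.064 -0.235 0 0.13 0.02" --pt "0.075 -0.275 0 0.156 0.02"

```text
clock: 4.15
tcp_pos: [0.5501, 0.2014, 0.2582]
orientation: [3.135, 0.209, 0.001]
contact_force: [1.2, 0.2, -0.6]
grip_width: 0.0303
gripper_force: 49.9
```

```bash
python3 -c "
from h import *
plan(.548,.32,.08,.1335)"
```

```text
clock 4.15 gp [0.5502 0.2014 0.1032] yaw 0.1329 tilt [0.0004 0.    ] w 0.0303 F [ 1.2  0.2 -0.6] q [-0.24  0.52 -0.28  1.88  0.2   0.77 -2.07]
shift [ 0.0136 -0.1179  0.0232] roll -0.0006
```

Emit:
carry_out --pt "0.004 -0.035 0.002 0 0.02" --pt "0.008 -0.068 0.005 0 0.02" --pt "0.011 -0.095 0.01 0 0.02" --pt "0.013 -0.112 0.018 0 0.02" --pt "0.013 -0.117 0.022 0 0.02" --pt "0.013 -0.117 0.022 0 0.02" --pt "0.013 -0.117 0.022 0 0.02" --pt "0.013 -0.117 0.022 0 0.02"

```text
clock: 4.95
tcp_pos: [0.5485, 0.3156, 0.2356]
orientation: [3.134, 0.206, 0.0]
contact_force: [-0.3, -0.4, -1.8]
grip_width: 0.0303
gripper_force: 49.9
```

```bash
python3 - <<'E'
from h import *
plan(.548,.32,.029,.1335)
c=r.calibration('wrist'); f=r.grab_frame('wrist')
s=r.grab_frame('scene')
a=cv2.resize(f[:,:,::-1],(800,600),interpolation=cv2.INTER_CUBIC)[0:500]
b=cv2.resize(s[220:320,120:290,::-1],(400,235))
im=np.zeros((600,800,3),np.uint8); im[:365]=a[:365]; im[365:,:400]=b; cv2.imwrite('pics/w2.png',im)
for P in([.5229,.3162,.004],): print((pix('wrist',P,c)*1.5625).round())
E
```

```text
clock 4.95 gp [0.5485 0.3154 0.0806] yaw 0.1314 tilt [ 0.0004 -0.0011] w 0.0303 F [-0.3 -0.4 -1.8] q [-0.42  0.62 -0.27  1.77  0.22  0.78 -2.24]
shift [ 0.0001 -0.0045  0.0516] roll -0.0021
[392. 384.]
```

View pics/w2.png

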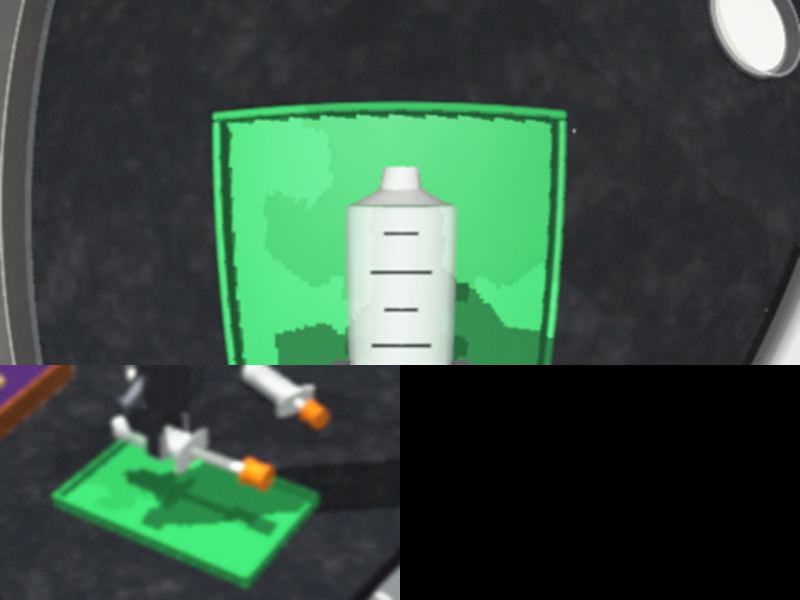

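The syringe hangs level and centred over the tray, with its nozzle at (400,170) inside the walls. I lower it and let go.

Emit:
carry_out --pt "0 -0.004 0.02 0 0.02" --pt "0 -0.004 0.038 0 0.02" --pt "0 -0.004 0.047 0 0.02" --pt "0 -0.004 0.05 0 0.02" --pt "0 -0.004 0.051 0 0.02" --pt "0 -0.004 0.051 0 0.02" --pt "0 -0.004 0.051 0 0.06" --pt "0 -0.004 0.051 0 0.06"

```text
clock: 5.85
tcp_pos: [0.5476, 0.3217, 0.1854]
orientation: [-3.134, -0.21, -0.002]
contact_force: [0.3, 0.8, -0.0]
grip_width: 0.0582
gripper_force: 0.0
```

```bash
python3 -c "
from h import *
plan(.5831,.089,.15,-.2395)"
```

```text
clock 5.85 gp [0.5479 0.3218 0.0304] yaw 0.1336 tilt [0.0014 0.0009] w 0.0582 F [ 0.3  0.8 -0. ] q [-0.45  0.69 -0.25  1.78  0.25  0.7  -2.27]
shift [ 0.0043  0.2352 -0.1198] roll 0.3731
```

Emit:
carry_out --pt "0 0 -0.02 0 0.065" --pt "0 0 -0.06 0 0.085" --pt "0 0 -0.1 0 0.085" --pt "0.001 0.04 -0.12 0.1 0.085" --pt "0.002 0.085 -0.12 0.2 0.085" --pt "0.003 0.13 -0.12 0.3 0.085" --pt "0.003 0.175 -0.12 0.373 0.085" --pt "0.003 0.215 -0.12 0.373 0.085"

```text
clock: 6.65
tcp_pos: [0.5791, 0.1064, 0.3054]
orientation: [3.118, -0.379, 0.003]
contact_force: [0.3, 0.1, -1.1]
grip_width: 0.085
gripper_force: 0.0
```

```bash
python3 - <<'E'
from h import *
plan(.578,.0904,.022,-.2395)
f=r.grab_frame('top')
im=cv2.resize(f[175:290,100:240,::-1],None,fx=5,fy=5,interpolation=cv2.INTER_CUBIC)
cv2.imwrite('pics/t3.png',im)
E
```

```text
clock 6.65 gp [0.5794 0.1064 0.1504] yaw -0.2421 tilt [ 0.0016 -0.0004] w 0.085 F [ 0.3  0.1 -1.1] q [-0.15  0.45 -0.18  1.85  0.11  0.85 -2.19]
shift [0.0026 0.0158 0.1284] roll -0.0026
```

View pics/t3.png

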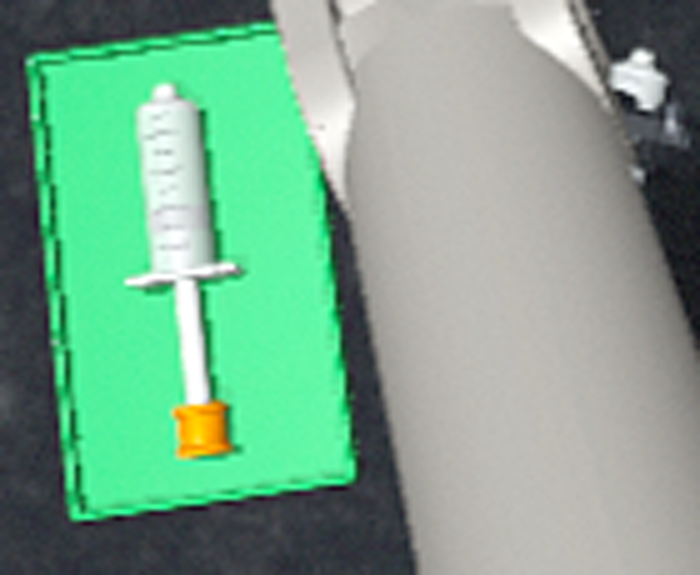

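B lies centred in the tray, from nozzle (165,92) to knob (203,430), plunger still out. Now A.

Emit:
carry_out --pt "0.003 0.016 0.03 0 0.085" --pt "0.003 0.016 0.07 0 0.085" --pt "0.003 0.016 0.1 0 0.085" --pt "0.003 0.016 0.12 0 0.085" --pt "0.003 0.016 0.128 0 0.085" --pt "0.003 0.016 0.128 0 0.085" --pt "0.003 0.016 0.128 0 0.085" --pt "0.003 0.016 0.128 0 0.085"

```text
clock: 7.5
tcp_pos: [0.5787, 0.0927, 0.1779]
orientation: [-3.118, 0.375, -0.004]
contact_force: [0.2, -0.7, 0.4]
grip_width: 0.0849
gripper_force: 0.0
```

```bash
python3 -c "
from h import *
plan(.578,.0904,.022,-.2395)"
```

```text
clock 7.5 gp [0.5791 0.0928 0.0229] yaw -0.2392 tilt [0.0025 0.0005] w 0.0849 F [ 0.2 -0.7  0.4] q [-0.15  0.64 -0.15  1.91  0.16  0.6  -2.21]
shift [-0.0002  0.0025  0.0009] roll 0.0003
```

Emit:
carry_out --pt "0 0.002 0 0 0.085" --pt "0 0.002 0 0 0.02" --pt "0 0.002 0 0 0.02" --pt "0 0.002 0 0 0.02" --pt "0 0.002 0 0 0.02" --pt "0 0.002 0 0 0.02" --pt "0 0.002 0 0 0.02" --pt "0 0.002 0 0 0.02" --force 50

```text
clock: 8.3
tcp_pos: [0.5777, 0.0905, 0.1768]
orientation: [3.119, -0.375, 0.001]
contact_force: [-1.2, -0.6, 5.9]
grip_width: 0.0306
gripper_force: 49.3
```

```bash
python3 -c "
from h import *
plan(.545,-.304,.14,-.178)"
```

```text
clock 8.3 gp [0.5777 0.0905 0.0218] yaw -0.2392 tilt [ 0.0003 -0.0001] w 0.0306 F [-1.2 -0.6  5.9] q [-0.15  0.64 -0.15  1.92  0.16  0.6  -2.21]
shift [ 0.0618  0.391  -0.1182] roll -0.0612
```

Emit:
carry_out --pt "0 0 -0.01 0 0.02" --pt "0 0 -0.035 0 0.02" --pt "0 0 -0.07 0 0.02" --pt "0.005 0.015 -0.1 -0.01 0.02" --pt "0.01 0.045 -0.115 -0.02 0.02" --pt "0.016 0.085 -0.118 -0.04 0.02" --pt "0.022 0.125 -0.118 -0.061 0.02" --pt "0.028 0.165 -0.118 -0.061 0.02"

```text
clock: 9.1
tcp_pos: [0.5651, -0.0778, 0.295]
orientation: [-3.129, 0.278, -0.0]
contact_force: [0.3, -0.3, -1.6]
grip_width: 0.0304
gripper_force: 49.7
```

```bash
python3 -c "
from h import *
plan(.540,-.3035,.14,-.178)"
```

```text
clock 9.1 gp [ 0.5652 -0.0778  0.14  ] yaw -0.1772 tilt [0.0003 0.    ] w 0.0304 F [ 0.3 -0.3 -1.6] q [ 0.16  0.44 -0.17  1.9   0.1   0.81 -1.81]
shift [ 0.015   0.2266 -0.    ] roll 0.0008
```

Emit:
carry_out --pt "0.003 0.04 0 0 0.02" --pt "0.006 0.08 0 0 0.02" --pt "0.009 0.12 0 0 0.02" --pt "0.012 0.16 0 0 0.02" --pt "0.014 0.195 0 0 0.02" --pt "0.015 0.217 0 0 0.02" --pt "0.015 0.226 0 0 0.02" --pt "0.015 0.226 0 0 0.02"

```text
clock: 9.9
tcp_pos: [0.5398, -0.3024, 0.2944]
orientation: [3.129, -0.283, -0.001]
contact_force: [-0.2, 0.0, -1.1]
grip_width: 0.03
gripper_force: 49.8
```

```bash
python3 - <<'E'
from h import *
plan(.540,-.3035,.14,-.178)
c=r.calibration('wrist'); f=r.grab_frame('wrist')
import pickle; pickle.dump(c,open('pics/w4.pkl','wb')); np.save('pics/w4.npy',f)
s=r.grab_frame('scene'); t=r.grab_frame('top')
im=np.zeros((600,800,3),np.uint8)
im[:400,:533]=cv2.resize(f[:,:,::-1],(533,400),interpolation=cv2.INTER_CUBIC)
im[400:,:260]=cv2.resize(s[155:205,280:345,::-1],(260,200),interpolation=cv2.INTER_CUBIC)
im[400:,270:530]=cv2.resize(t[185:250,335:420,::-1],(260,200),interpolation=cv2.INTER_CUBIC)
cv2.imwrite('pics/w4.png',im)
def cr(x,y,z): 
    a=-.178; return np.array([.545+x*np.cos(a)-y*np.sin(a),-.3044+x*np.sin(a)+y*np.cos(a),z])
for n,P in (('plate+-',cr(.065,.04,.01)),('plate++',cr(.065,-.04,.01)),('saddleF top L',cr(.042,.036,.061)),('saddleF R',cr(.042,-.036,.061))): print(n,(pix('wrist',P,c)*533/512).round())
E
```

```text
clock 9.9 gp [ 0.5397 -0.3024  0.1394] yaw -0.1804 tilt [-0.0004  0.    ] w 0.03 F [-0.2  0.  -1.1] q [ 0.5   0.51 -0.12  1.78  0.08  0.85 -1.41]
shift [ 0.0004  0.0011 -0.0006] roll -0.0024
plate+- [219. 118.]
plate++ [318. 118.]
saddleF top L [215. 152.]
saddleF R [324. 152.]
```

View pics/w4.png

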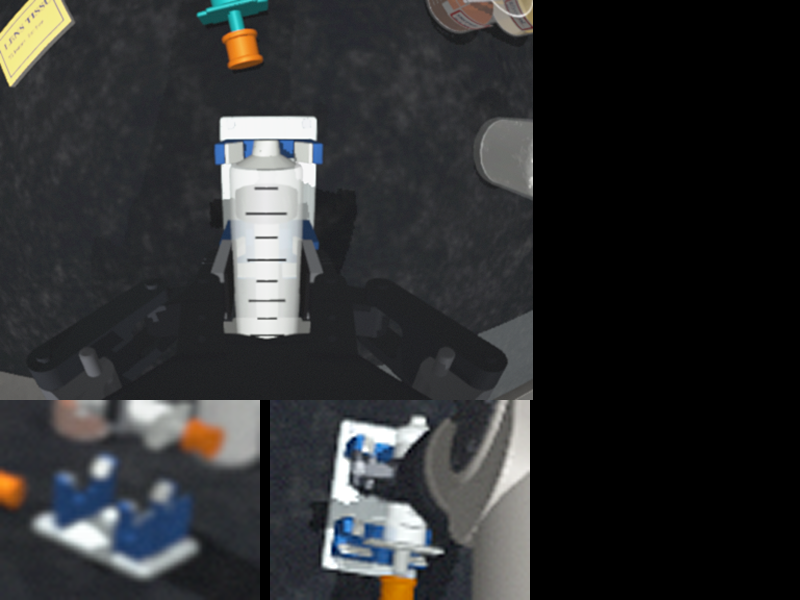

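```bash
python3 - <<'E'
from h import *
import pickle
c=pickle.load(open('pics/w4.pkl','rb')); f=np.load('pics/w4.npy')
a=-.1804; g=np.array([.5397,-.3024,.1394]); ax=np.array([np.cos(a),np.sin(a),0])
for dx in(-.005,0,.005): print(dx,'tip',(pix('wrist',g+ax*(.0602+dx)-[0,0,.0058],c)),'tip edge top',(pix('wrist',g+ax*(.0602+dx)-[0,0,.0008],c)))
cv2.imwrite('pics/w5.png',cv2.resize(f[105:215,195:325,::-1],None,fx=5,fy=5,interpolation=cv2.INTER_CUBIC))
E
```

```text
-0.005 tip [257.98975266 146.97470364] tip edge top [258.06217559 148.33997651]
0 tip [258.00534937 135.56027674] tip edge top [258.07905603 136.47445392]
0.005 tip [258.01912679 124.07823346] tip edge top [258.09390015 124.53288587]
```

View pics/w5.png

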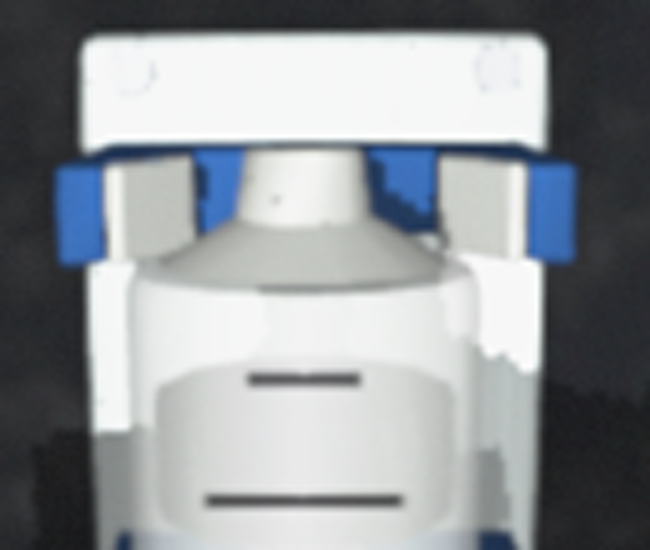

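```bash
python3 - <<'E'
from h import *
import pickle
c=pickle.load(open('pics/w4.pkl','rb'))
print('cam',-R.from_rotvec(c['rvec']).as_matrix().T@c['tvec'], R.from_rotvec(c['rvec']).as_matrix()[2])
def cr(x,y,z): 
    a=-.178; return np.array([.545+x*np.cos(a)-y*np.sin(a),-.3044+x*np.sin(a)+y*np.cos(a),z])
for x,y,z in [(.065,.04,.01),(.065,-.04,.01),(.042,.036,.061),(.028,.036,.061),(.042,-.036,.061),(.042,.036,.01),(.028,.036,.01),(.042,.0185,.061),(.042,.0185,.05)]:
    print(x,y,z,((pix('wrist',cr(x,y,z),c)-[195,105])*5).round())
E
```

```text
cam [ 0.60880726 -0.31418705  0.26262904] [-0.26617469  0.0489407  -0.96268159]
0.065 0.04 0.01 [79. 40.]
0.065 -0.04 0.01 [552.  39.]
0.042 0.036 0.061 [ 56. 207.]
0.028 0.036 0.061 [ 59. 307.]
0.042 -0.036 0.061 [580. 207.]
0.042 0.036 0.01 [105. 173.]
0.028 0.036 0.01 [107. 254.]
0.042 0.0185 0.061 [182. 205.]
0.042 0.0185 0.05 [189. 197.]
```

```bash
python3 - <<'E'
from h import *
import pickle
def cr(x,y,z,off): 
    a=-.178; x=x+off; return np.array([.545+x*np.cos(a)-y*np.sin(a),-.3044+x*np.sin(a)+y*np.cos(a),z])
for off in(0,.006):
  for x,y,z in [(.042,.036,.061),(.042,-.036,.061),(.028,-.036,.061),(-.028,.036,.061),(-.028,-.036,.061),(-.042,-.036,.061),(-.052,-.036,.061),(-.06,-.036,.061),(-.06,.036,.061)]:
    print(off,x,y,((pix('top',cr(x,y,z,off))-[199.625,179.625])*4).round())
a=cv2.resize(np.load('pics/top0.npy')[184:248,344:396,::-1],None,fx=9,fy=9,interpolation=cv2.INTER_CUBIC)
cv2.imwrite('pics/c6.png',a)
E
```

```text
0 0.042 0.036 [654.  70.]
0 0.042 -0.036 [765.  89.]
0 0.028 -0.036 [762. 110.]
0 -0.028 0.036 [639. 177.]
0 -0.028 -0.036 [751. 196.]
0 -0.042 -0.036 [748. 218.]
0 -0.052 -0.036 [746. 233.]
0 -0.06 -0.036 [744. 246.]
0 -0.06 0.036 [632. 227.]
0.006 0.042 0.036 [655.  61.]
0.006 0.042 -0.036 [766.  79.]
0.006 0.028 -0.036 [763. 101.]
0.006 -0.028 0.036 [640. 168.]
0.006 -0.028 -0.036 [752. 187.]
0.006 -0.042 -0.036 [749. 208.]
0.006 -0.052 -0.036 [747. 224.]
0.006 -0.06 -0.036 [745. 236.]
0.006 -0.06 0.036 [633. 218.]
```

View pics/c6.png

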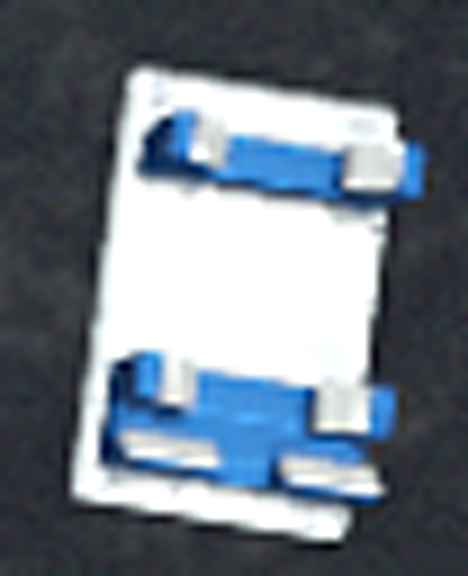

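The picture shows the saddles sitting about 6 mm nozzle-ward of the foot plate's centre: the front saddle top is at (427,145)–(424,195), matching the prediction with a 6 mm offset. I correct the seat for that and hover.

```bash
python3 -c "
from h import *
plan(.5457,-.3045,.09,-.178)"
```

```text
clock 10.05 gp [ 0.541  -0.2991  0.1394] yaw -0.1755 tilt [0.0001 0.0014] w 0.0304 F [ 0.2  0.7 -2.3] q [ 0.49  0.51 -0.12  1.79  0.08  0.85 -1.41]
shift [0.0056 0.0044 0.0494] roll 0.0025
```

Emit:
carry_out --pt "0.003 0.002 0.02 0 0.02" --pt "0.005 0.004 0.04 0 0.02" --pt "0.005 0.004 0.048 0 0.02" --pt "0.005 0.004 0.049 0 0.02" --pt "0.005 0.004 0.049 0 0.02" --pt "0.005 0.004 0.049 0 0.02" --pt "0.005 0.004 0.049 0 0.02" --pt "0.005 0.004 0.049 0 0.02"

```text
clock: 10.85
tcp_pos: [0.5448, -0.3063, 0.2462]
orientation: [3.129, -0.28, 0.002]
contact_force: [-1.0, 0.9, -1.1]
grip_width: 0.0303
gripper_force: 49.8
```

```bash
python3 - <<'E'
from h import *
for i in range(4):
    plan(.5457,-.3045,.0545,-.178)
    c=r.calibration('wrist'); f=r.grab_frame('wrist')
import pickle; pickle.dump(c,open('pics/w7.pkl','wb')); np.save('pics/w7.npy',f)
cv2.imwrite('pics/w7.png',cv2.resize(f[60:215,170:345,::-1],None,fx=4,fy=4,interpolation=cv2.INTER_CUBIC))
def cr(x,y,z): 
    a=-.178; return np.array([.5511+x*np.cos(a)-y*np.sin(a),-.3051+x*np.sin(a)+y*np.cos(a),z])
for x,y,z in [(.042,.036,.061),(.028,.036,.061),(.042,-.036,.061),(.042,0,.061),(.055,0,.09),(-.028,.036,.061)]:
    print(x,y,z,((pix('wrist',cr(x,y,z),c)-[170,60])*4).round())
E
```

```text
clock 10.85 gp [ 0.5449 -0.3064  0.0912] yaw -0.1783 tilt [ 0.001  -0.0005] w 0.0303 F [-1.   0.9 -1.1] q [ 0.5   0.58 -0.11  1.8   0.09  0.77 -1.41]
shift [ 0.0006 -0.002   0.0367] roll -0.0003
clock 10.9 gp [ 0.5448 -0.3064  0.091 ] yaw -0.1784 tilt [ 0.0007 -0.0004] w 0.0302 F [-0.4 -0.5 -2.2] q [ 0.5   0.58 -0.11  1.8   0.09  0.77 -1.41]
shift [ 0.0007 -0.002   0.0365] roll -0.0004
clock 10.95 gp [ 0.5447 -0.3064  0.0908] yaw -0.1783 tilt [ 0.0005 -0.0003] w 0.0303 F [ 0.3 -0.6 -2. ] q [ 0.5   0.58 -0.11  1.8   0.09  0.77 -1.41]
shift [ 0.0007 -0.002   0.0363] roll -0.0003
clock 11.0 gp [ 0.5447 -0.3064  0.0908] yaw -0.1783 tilt [ 0.0004 -0.0002] w 0.0301 F [ 0.9 -0.8 -2.3] q [ 0.5   0.58 -0.11  1.8   0.09  0.77 -1.41]
shift [ 0.0007 -0.002   0.0363] roll -0.0003
0.042 0.036 0.061 [ 60. 384.]
0.028 0.036 0.061 [ 65. 487.]
0.042 -0.036 0.061 [605. 384.]
0.042 0 0.061 [332. 381.]
0.055 0 0.09 [329. 297.]
-0.028 0.036 0.061 [ 94. 850.]
```

View pics/w7.png

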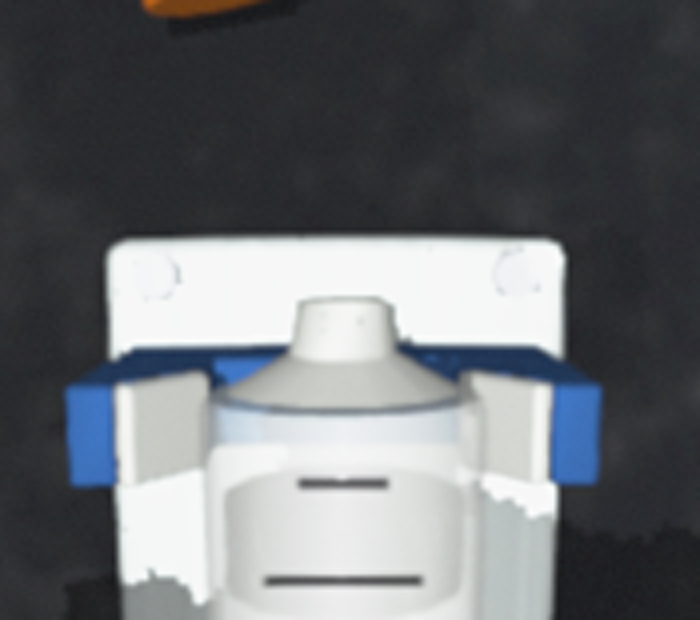

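The saddle top spans (68–600, 385–486) as predicted and the nozzle tip is at the right v≈297. The syringe sits about 1.5 mm too far right (344 against 334), so I correct that and lower it.

Emit:
carry_out --pt "0.0003 -0.0016 0 0 0.02" --pt "0.0003 -0.0016 0.006 0 0.02" --pt "0.0003 -0.0016 0.013 0 0.02" --pt "0.0003 -0.0016 0.02 0 0.02" --pt "0.0003 -0.0016 0.026 0 0.02" --pt "0.0003 -0.0016 0.031 0 0.02" --pt "0.0003 -0.0016 0.034 0 0.02" --pt "0.0003 -0.0016 0.036 0 0.02"

```text
clock: 11.85
tcp_pos: [0.5451, -0.3047, 0.2091]
orientation: [-3.129, 0.28, 0.0]
contact_force: [-0.2, -0.0, -1.0]
grip_width: 0.0307
gripper_force: 49.8
```

```bash
python3 - <<'E'
from h import *
plan(.5457,-.3045,.0538,-.178)
E
```

```text
clock 11.85 gp [ 0.5451 -0.3047  0.0541] yaw -0.1782 tilt [-0.0003  0.0001] w 0.0307 F [-0.2 -0.  -1. ] q [ 0.49  0.63 -0.11  1.81  0.1   0.71 -1.42]
shift [ 0.0005 -0.0003  0.0003] roll -0.0002
```

Emit:
carry_out --pt "0 0 0 0 0.06" --pt "0 0 0 0 0.06" --pt "0 0 0 0 0.06" --pt "0 0 0 0 0.06" --pt "0 0 -0.02 0 0.06" --pt "0 0 -0.05 0 0.06" --pt "0 0 -0.08 0 0.06" --pt "-0.02 0 -0.1 0 0.06"

```text
clock: 12.65
tcp_pos: [0.5276, -0.3011, 0.3121]
orientation: [3.128, -0.277, 0.008]
contact_force: [-0.3, 0.2, 0.0]
grip_width: 0.0601
gripper_force: 0.0
```

```bash
python3 - <<'E'
from h import *
a=-.178
def cr(x,y,z): return np.array([.5511+x*np.cos(a)-y*np.sin(a),-.3051+x*np.sin(a)+y*np.cos(a),z])
k=cr(-.087,0,.049); print(k); plan(*k,a)
f=r.grab_frame('wrist'); c=r.calibration('wrist')
s=r.grab_frame('scene')
im=np.zeros((600,800,3),np.uint8)
im[:400,:533]=cv2.resize(f[:,:,::-1],(533,400),interpolation=cv2.INTER_CUBIC)
im[360:,:]=cv2.resize(s[155:203,260:420,::-1],(800,240),interpolation=cv2.INTER_CUBIC)
cv2.imwrite('pics/w8.png',im)
print('tip',pix('wrist',cr(.055,0,.048),c)*533/512)
for n,x in(('tip',.055),('flange',-.047),('knob mid',-.0844)):
    print(n,(pix('scene',cr(x,0,.048))-[260,155])*5+[0,360])
E
```

```text
[ 0.46547462 -0.28969565  0.049     ]
clock 12.65 gp [ 0.5284 -0.3013  0.1571] yaw -0.1769 tilt [ 0.005  -0.0015] w 0.0601 F [-0.3  0.2  0. ] q [ 0.51  0.47 -0.12  1.8   0.07  0.87 -1.39]
shift [-0.0637 -0.0004  0.1078] roll 0.0011
tip [265.17655157 103.20916612]
tip [182.51365619 448.50244349]
flange [290.6449675  494.07961457]
knob mid [332.69974022 511.80563257]
```

View pics/w8.png

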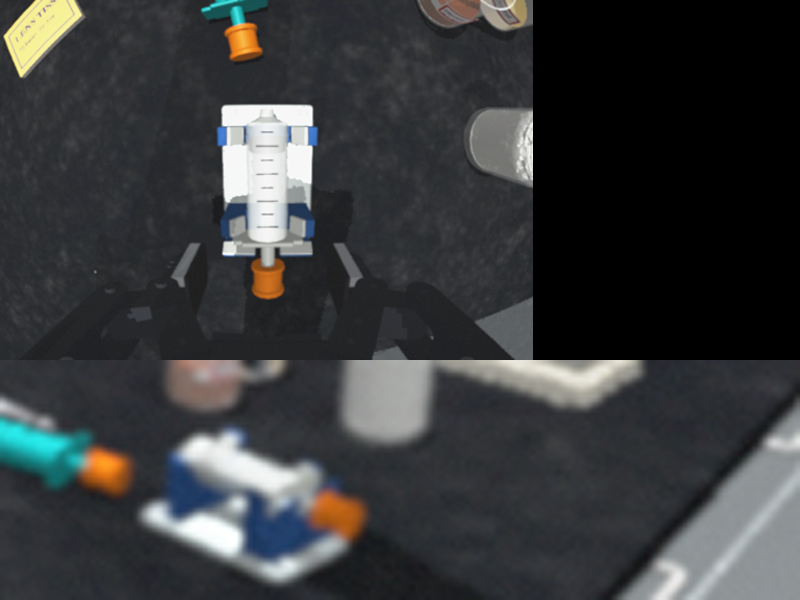

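A lies level in the cradle with its flange (268,243) in the slot and its knob at (268,280) in the wrist view. Next I move over the knob.

Emit:
carry_out --pt "-0.03 0 0 0 0.06" --pt "-0.055 0 0.005 0 0.06" --pt "-0.063 0 0.03 0 0.06" --pt "-0.063 0 0.065 0 0.06" --pt "-0.063 0 0.09 0 0.06" --pt "-0.063 0 0.1 0 0.06" --pt "-0.063 0 0.1 0 0.06" --pt "-0.063 0 0.1 0 0.06"

```text
clock: 13.55
tcp_pos: [0.464, -0.2902, 0.21]
orientation: [3.129, -0.279, 0.001]
contact_force: [-0.2, -0.2, 0.4]
grip_width: 0.0597
gripper_force: 0.0
```

```bash
python3 - <<'E'
from h import *
a=-.178
def cr(x,y,z): return np.array([.5511+x*np.cos(a)-y*np.sin(a),-.3051+x*np.sin(a)+y*np.cos(a),z])
plan(*cr(-.086,0,.049),a)
E
```

```text
clock 13.55 gp [ 0.4641 -0.2902  0.055 ] yaw -0.1781 tilt [ 0.0008 -0.0003] w 0.0597 F [-0.2 -0.2  0.4] q [ 0.53  0.54 -0.11  2.    0.1   0.61 -1.39]
shift [ 0.0023 -0.0007  0.006 ] roll -0.0001
```

Emit:
carry_out --pt "0.002 -0.0005 0.006 0 0.06" --pt "0.002 -0.0005 0.006 0 0.06" --pt "0.002 -0.0005 0.006 0 0.015" --pt "0.002 -0.0005 0.006 0 0.015" --pt "0.002 -0.0005 0.006 0 0.015" --pt "0.002 -0.0005 0.006 0 0.015" --pt "0.002 -0.0005 0.006 0 0.015" --pt "0.002 -0.0005 0.006 0 0.015" --force 40

```text
clock: 14.35
tcp_pos: [0.4655, -0.29, 0.2037]
orientation: [3.129, -0.28, 0.0]
contact_force: [-0.7, -0.6, 4.3]
grip_width: 0.025
gripper_force: 37.5
```

Emit:
carry_out --pt "-0.004 0 0 0 0.015" --pt "-0.01 0 0 0 0.015" --pt "-0.016 0 0 0 0.015" --pt "-0.022 0 0 0 0.015" --pt "-0.028 0 0 0 0.015" --pt "-0.034 0 0 0 0.015" --pt "-0.038 0 0 0 0.015" --pt "-0.042 0 0 0 0.015"

```text
clock: 15.15
tcp_pos: [0.4238, -0.2824, 0.2035]
orientation: [3.129, -0.28, 0.0]
contact_force: [4.3, -1.9, 2.1]
grip_width: 0.0252
gripper_force: 37.9
```

```bash
python3 - <<'E'
from h import *
plan(.4656,-.2898,.049,-.178)
E
```

```text
clock 15.15 gp [ 0.4239 -0.2824  0.0485] yaw -0.1782 tilt [ 0.0002 -0.0001] w 0.0252 F [ 4.3 -1.9  2.1] q [ 0.56  0.51 -0.11  2.09  0.1   0.55 -1.38]
shift [ 0.0424 -0.0001 -0.0005] roll -0.0002
```

Emit:
carry_out --pt "-0.002 0 0 0 0.015" --pt "-0.004 0 0 0 0.015" --pt "-0.005 0 0 0 0.015" --pt "-0.006 0 0 0 0.015" --pt "-0.006 0 0 0 0.015" --pt "-0.006 0 0 0 0.015" --pt "-0.006 0 0 0 0.015" --pt "-0.006 0 0 0 0.015"

```text
clock: 15.95
tcp_pos: [0.4182, -0.2814, 0.2034]
orientation: [-3.129, 0.28, 0.001]
contact_force: [3.0, -1.1, 2.0]
grip_width: 0.0248
gripper_force: 37.9
```

Emit:
carry_out --pt "-0.001 0 0 0 0.015" --pt "-0.002 0 0 0 0.015" --pt "-0.003 0 0 0 0.015" --pt "-0.003 0 0 0 0.015" --pt "-0.003 0 0 0 0.015" --pt "-0.003 0 0 0 0.015" --pt "-0.003 0 0 0 0.015" --pt "-0.003 0 0 0 0.015"

```text
clock: 16.75
tcp_pos: [0.4163, -0.281, 0.2038]
orientation: [3.129, -0.279, 0.004]
contact_force: [6.0, -1.5, 1.2]
grip_width: 0.0255
gripper_force: 37.7
```

Emit:
carry_out --pt "0 0 0 0 0.06" --pt "0 0 0 0 0.06" --pt "0 0 0 0 0.06" --pt "0 0 0 0 0.06" --pt "0 0 -0.02 0 0.06" --pt "0 0 -0.06 0 0.06" --pt "0 0 -0.1 0 0.06" --pt "0 0 -0.12 0 0.06"

```text
clock: 17.55
tcp_pos: [0.4156, -0.2811, 0.3264]
orientation: [3.128, -0.28, 0.004]
contact_force: [0.3, -0.8, 0.5]
grip_width: 0.0599
gripper_force: 0.0
```

Emit:
carry_out --pt "0 0.03 0 0 0.06" --pt "0 0.07 0 0 0.06" --pt "0 0.11 0 0 0.06" --pt "0 0.15 0 0 0.06" --pt "0 0.18 0 0 0.06" --pt "0 0.2 0 0 0.06" --pt "0 0.2 0 0 0.06" --pt "0 0.2 0 0 0.06"

```text
clock: 18.35
tcp_pos: [0.3796, -0.4773, 0.3229]
orientation: [-3.128, 0.28, 0.001]
contact_force: [0.0, 0.6, -0.2]
grip_width: 0.0599
gripper_force: 0.0
```

```bash
python3 - <<'E'
from h import *
f=r.grab_frame('top')
cv2.imwrite('pics/t9.png',cv2.resize(f[115:295,95:410,::-1],(787,450),interpolation=cv2.INTER_CUBIC))
a=-.178
def cr(x,y,z): return np.array([.5511+x*np.cos(a)-y*np.sin(a),-.3051+x*np.sin(a)+y*np.cos(a),z])
for x in(.055,-.047,-.126,-.132): print(x,((pix('top',cr(x,0,.048))-[95,115])*2.5).round())
print(r.get_obs()['clock'])
E
```

```text
0.055 [704. 195.]
-0.047 [691. 291.]
-0.126 [680. 368.]
-0.132 [680. 373.]
18.4
```

View pics/t9.png

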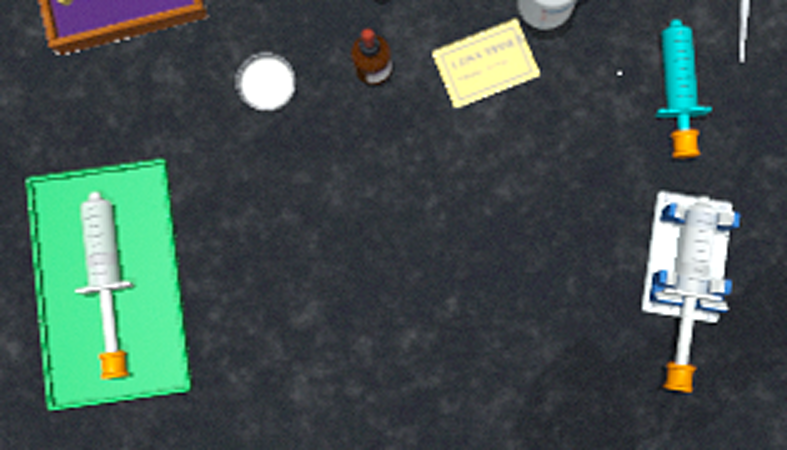

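A is seated, with its flange at (690,294) in the slot and its knob at (680,377), the stop. B is in the tray, and the bottle, dish and booklet have not moved.

```bash
python3 -c "
from bench import r
print(r.hand_in())"
```

```text
the job is handed in; nothing more can be done
None
```

I handed the job in at 18.4 s: the drawn-out syringe lies inside the tray with its plunger still out, and the pushed-in one lies in the cradle with its flange in the slot and its plunger drawn to the stop. The last top view showed both in place and the bottle, dish and booklet unmoved; the hand-in returned no verdict.

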